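# Sort the sample bottles and jars under the clamp bar

## Task

Clear up after the run: stand the two tall white bottles upright in the cardboard carton and the two squat white jars upright in the square steel tray, and put the broken piece of cork ring into the round waste pot. Two of them stand under the bar between the clamp stands: draw them out towards you without knocking the bar or its stands, and leave the flask, beaker, spatula and the other two bottles where they are.

Things in the scene. Friction and masses are not known exactly. Their poses are not given: they have to be found in the camera images.
- bottle_a: tall narrow-shouldered white plastic bottle, 44 mm diameter, 96 mm high with its black cap; body of full diameter up to about 54 mm, then a shoulder narrowing to a 22 mm cap; origin: centre of its underside, z up its axis
- bottle_b: tall narrow-shouldered white plastic bottle, 44 mm diameter, 96 mm high with its black cap; body of full diameter up to about 54 mm, then a shoulder narrowing to a 22 mm cap; origin: centre of its underside, z up its axis
- jar_a: squat white plastic jar, 54 mm diameter, 66 mm high with its black cap; side of full diameter up to about 33 mm, then narrowing to about 40 mm across under the cap; origin: centre of its underside, z up its axis
- jar_b: squat white plastic jar, 54 mm diameter, 66 mm high with its black cap; side of full diameter up to about 33 mm, then narrowing to about 40 mm across under the cap; origin: centre of its underside, z up its axis
- cork: broken piece of a cork flask ring lying flat: a 144 degree arc, 27 mm wide (28 to 55 mm from the ring's centre), 30 mm high, about 100 mm from end to end; origin: under the middle of the arc; x points outward across the 27 mm width (away from the ring's centre), so pinch along x
- cork_mid (a point): centre of the middle of the cork arc, 15 mm above its underside and 8 mm from the origin towards the ring's centre
- carton: brown cardboard carton, open at the top, fixed, 160 x 160 mm outside, 50 mm high, wall 5 mm, floor 5 mm thick; origin: centre of its underside, x and y along its sides, z up
- tray: shallow square steel tray, fixed, 160 x 160 mm outside, 28 mm high, wall 4 mm, floor 4 mm thick; origin: centre of its underside, x and y along its sides, z up
- pot: round grey plastic waste pot, fixed, 156 mm across at the rim, 124 mm at the foot, 85 mm high, wall 4 mm, floor 5 mm; origin: centre of its underside
- rig: fixed clamp stands: two posts 12 mm thick, 274 mm high, at y = -260 and +260 mm, with foot plates 100 mm wide, 12 mm high, from x = -25 to +135 mm; origin on the table under the middle of the bar, x away from the robot. Two of the bottles and jars, and the flask, stand under the bar
- bar (a point): middle of the level steel bar that joins the posts along the rig's y: 12 mm thick, 560 mm long, its centre 215 mm above the table, clamp blocks 34 mm high at the posts; a funnel in a red ring hangs beyond it (rig x 70 to 145, y 150 to 230, z 155 to 240 mm)
- flask: bystander: glass conical flask, 68 mm across the foot, 32 mm at the lip, 96 mm high; origin: centre of its underside
- beaker: bystander: small glass beaker, 54 mm diameter, 65 mm high; origin: centre of its underside
- scoop: bystander: double-ended steel lab spatula lying along its x, 157 mm long, 20 mm wide, 9 mm high; origin near its middle, on its underside
- amber: bystander: amber glass bottle, 60 mm diameter, 130 mm high; origin: centre of its underside
- wash: bystander: clear wash bottle with a red cap, 64 mm diameter, 150 mm high; origin: centre of its underside

How it is judged:
By the outcome, as a careful person would: the job done as asked, in the order asked, and still so for the second after the job is handed in, with the robot touching nothing.
It also fails if it takes over 72 s, if anything falls off the work surface, if the arm or the gripper's body presses on something with over 40 N, if the wrist force passes 120 N, or if a joint passes its speed limit or range.

## Robot

A 7-joint arm with a two-finger parallel gripper is mounted at the origin on the work surface. World frame = base frame: x ahead of the robot, y to its left, z up, the work surface at z = 0. Lengths are in m, angles in rad, forces in N, time in s.
With the tool pointing down it reaches from about 0.425 to 0.95 m from the base axis. Payload 16.7 kg.
Tool frame: the origin (TCP) lies on the centre line of the jaws, within the pads' length; the fingertips stand 8 mm ahead of it and the grasp point (between the pads) lies 11 mm behind it (nose_length is the distance from the TCP to the fingertips, in m); z points along the fingers, y is the line along which they close (so a half turn about z gives the same grasp; the last joint's range is limited). The gripper opens to 94 mm and grips with 3 to 60 N. Pads are 16 mm wide; open, the fingers measure 119 mm over their backs; the gripper's body (75 mm by 177 mm) begins 78 mm behind the grasp point.
Start: joints at [1.161, 0.426, 0.074, 1.606, -0.034, 1.111, -0.067], TCP at [0.173, -0.652, 0.213] pointing down, gripper open.
Joint ranges: [-2.85, 2.85], [-0.5, 2.14], [-1.23, 1.37], [0.21, 2.46], [-1.02, 4.16], [0.16, 2.05], [-2.73, 2.73]. Speed limits (rad/s): [1.89, 1.89, 2.39, 2.39, 3.01, 3.01, 3.01].

## Interface

Orientations are given as a 3x3 rotation matrix whose columns are the frame's x, y, z axes.
In Python, from plant import get_obs, capture, camera_info, finish_job, nose_length gives the robot as it stands.
- The arm moves only by the tool send_rows, never from a script. Its argument "series" is one flat list of numbers, 7 for each row, row after row: the turn, a rotation vector about the world's x, y, z in rad, then the shift along the world's x, y, z in cm, then the closure, from -1 (fully open) to 1 (shut). In form: [wx, wy, wz, x, y, z, gripper, wx, wy, wz, x, y, z, gripper, ...]. A call has 1 to 8 rows; each row is the pose to reach, as a shift and turn from the pose commanded when the call began; what a row does not reach only later rows make up. A row lasts 1/8 s, in which the tool goes at most 62.5 mm and 10.7 degrees, less where a joint would pass 70% of its speed; a pose out of reach is approached as far as the arm can. A call with a gripper value outside its range is refused whole. The fingers move at their own pace and stop on an object; the grip force is fixed at half the most. Time passes only in rows, so rows that repeat a pose let the fingers close. It gives the time, the measured TCP pose, the force, the opening and the grip force at its end, in the units of the state.
- get_obs(): the state, without advancing time (a new reading comes with each control period).
- capture(name): name is "scene" or "top" or "wrist"; returns (picture, depth): 384x512x3 uint8, red, green, blue; 384x512 float32, m along the optical axis (not along the pixel's ray), 0 where there is no reading.
- camera_info(name): a dict with "fx", "fy", "cx", "cy" (pixels), "R" (3x3) and "t" (3): a world point X has camera coordinates R X + t. Camera axes: x right, y down, z forward; pixel columns grow to the right and rows downward; lengths in m; the calibration is good to about 2 mm. The wrist camera is an equidistant fisheye: a pixel r from the principal point sees the ray r / f radians off the axis. A picture is of the moment at which its call begins: read the wrist's pose just before it. camera_info takes no time and is no camera call; for the wrist camera it gives the pose at the moment of the call.
- finish_job(): hands the job in; it is judged then, once.
The state is a dict: "time": time; "joint_positions": joint angles; "joint_vel": joint speeds; "joint_torque": joint torques, N m; "tool_pos": TCP position; "tcp_rot": TCP orientation; "contact_force": force on the tool from outside, world axes, zero at the start; "ft_torque": the same for the moment, N m; "gripper_width": finger opening in m; "finger_force": force on a finger pad.
Only numpy, scipy, OpenCV 4.12 (cv2) and the standard library are available. Lean on these libraries where they do the work, as an engineer would, in place of code of your own. Each camera call takes 0.05 s, during which the arm holds its last target. There are 200 camera calls.

## Working session

There is one attempt and no reset: what is moved stays moved. The work goes in short steps, Python scripts to look and compute and a tool call to move; the robot and the scene stay as the last step left them, time stands still between calls to the robot, and variables do not carry over. Pictures are saved under pics/ and viewed, at most 10 in all, crops included, and the job is handed in when it is done.

Besides the shell and the picture viewer there is one more tool, called after ">>>" in YAML: its name, and indented under it one key for each argument. send_rows: Moves the arm, as the interface text tells. Its arguments: {"type":"object","properties":{"series":{"type":"array","items":{"type":"number"}}},"required":["series"]}

```bash
mkdir -p pics; ls; python3 - <<'E'
from plant import *
import cv2,numpy as np
o=get_obs();print({k:np.round(v,3).tolist() for k,v in o.items()},nose_length)
for n in("scene","top"):
    im,d=capture(n);cv2.imwrite(f"pics/{n}0.png",cv2.cvtColor(im,cv2.COLOR_RGB2BGR));np.save(f"pics/{n}0.npy",d)
    print(n,camera_info(n))
E
```

```text
pics
{'time': 0.0, 'joint_positions': [1.162, 0.427, 0.074, 1.607, -0.034, 1.111, -0.067], 'joint_vel': [-0.0, -0.0, -0.001, 0.0, 0.001, 0.0, -0.001], 'joint_torque': [-0.0, -93.582, 3.667, -45.418, -0.049, 0.02, 0.0], 'tool_pos': [0.173, -0.652, 0.213], 'tcp_rot': [[0.966, 0.257, -0.0], [0.257, -0.966, 0.001], [-0.0, -0.001, -1.0]], 'contact_force': [0.542, 0.201, -1.045], 'ft_torque': [-0.04, -0.034, 0.013], 'finger_force': 0.0, 'gripper_width': 0.094} 0.008
scene {'fx': 484.5338529356586, 'fy': 484.5338529356586, 'cx': 257.894627459421, 'cy': 192.46977268961584, 'R': array([[ 0.15059084,  0.98855163, -0.00938463],
       [ 0.68164983, -0.1107051 , -0.72325507],
       [-0.71601391,  0.10251856, -0.69051722]]), 't': array([-0.15481521, -0.23817943,  1.89986397])}
top {'fx': 389.5707361448508, 'fy': 389.5707361448508, 'cx': 249.59495666723254, 'cy': 194.44843641678878, 'R': array([[ 2.98486892e-02, -9.99546177e-01,  4.06151181e-03],
       [-9.94115619e-01, -3.01093354e-02, -1.04055579e-01],
       [ 1.04130646e-01, -9.31689682e-04, -9.94563191e-01]]), 't': array([0.02957337, 0.54926405, 1.14524183])}
```

View pics/scene0.png

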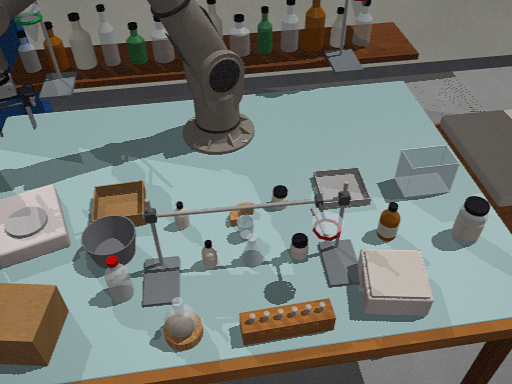

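View pics/top0.png

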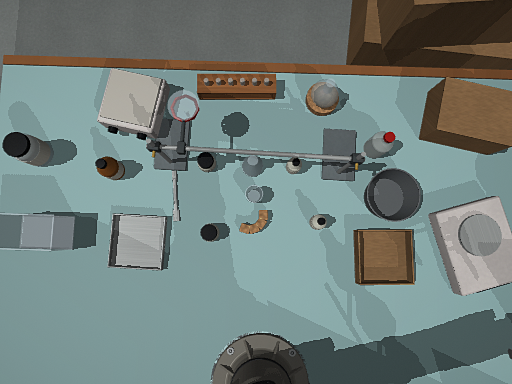

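```bash
cat > h.py <<'E'
import numpy as np,cv2
from plant import *
def cloud(n,d,ci=None):
    c=ci or camera_info(n);v,u=np.mgrid[:384,:512]
    P=np.stack([(u-c["cx"])/c["fx"]*d,(v-c["cy"])/c["fy"]*d,d],-1)
    return (P-c["t"])@c["R"]
def onplane(n,u,v,z):
    c=camera_info(n);r=c["R"].T@np.array([(u-c["cx"])/c["fx"],(v-c["cy"])/c["fy"],1]);o=-c["R"].T@c["t"]
    return o+r*(z-o[2])/r[2]
E
python3 - <<'E'
from h import *
im=cv2.imread("pics/top0.png");d=np.load("pics/top0.npy");P=cloud("top",d)
cv2.imwrite("pics/c1.png",cv2.resize(im[125:285,100:420],(800,400),interpolation=cv2.INTER_CUBIC))
# blobs above table in rows/cols
m=((P[...,2]>0.012)&(d>0)).astype(np.uint8)
n,l,s,c=cv2.connectedComponentsWithStats(m,connectivity=4)
for i in range(1,n):
    if s[i,4]>25:
        Q=P[l==i];t=Q[Q[:,2]>np.percentile(Q[:,2],99)-.008]
        print(s[i].tolist(),"min",Q.min(0).round(3),"max",Q.max(0).round(3),"topmean",t.mean(0).round(3))
E
```

```text
[97, 68, 73, 72, 3772] min [0.706 0.308 0.012] max [0.911 0.502 0.095] topmean [0.818 0.405 0.087]
[197, 74, 79, 24, 1594] min [ 0.848 -0.023  0.012] max [0.916 0.217 0.087] topmean [0.882 0.101 0.082]
[420, 77, 92, 78, 5550] min [ 0.697 -0.695  0.012] max [ 0.898 -0.475  0.126] topmean [ 0.797 -0.592  0.119]
[306, 78, 33, 37, 928] min [ 0.808 -0.219  0.012] max [ 0.898 -0.121  0.148] topmean [ 0.857 -0.17   0.144]
[146, 90, 249, 86, 3928] min [ 0.602 -0.363  0.012] max [0.789 0.342 0.276] topmean [0.637 0.036 0.271]
[2, 132, 51, 35, 1208] min [0.618 0.657 0.012] max [0.697 0.734 0.145] topmean [0.657 0.699 0.139]
[331, 134, 10, 7, 26] min [ 0.728 -0.229  0.012] max [ 0.746 -0.201  0.016] topmean [ 0.735 -0.217  0.014]
[95, 157, 29, 23, 497] min [0.583 0.433 0.012] max [0.641 0.489 0.133] topmean [0.613 0.464 0.129]
[364, 168, 57, 54, 1223] min [ 0.478 -0.444  0.012] max [ 0.632 -0.289  0.09 ] topmean [ 0.556 -0.375  0.084]
[245, 185, 18, 17, 130] min [0.525 0.01  0.012] max [0.573 0.06  0.069] topmean [0.553 0.034 0.064]
[429, 196, 83, 100, 6137] min [ 0.272 -0.72   0.012] max [ 0.5
[... 286 characters left out ...]
0.297 0.012] max [0.48  0.461 0.033] topmean [0.396 0.377 0.027]
[310, 214, 17, 16, 210] min [ 0.45  -0.179  0.018] max [ 0.495 -0.136  0.101] topmean [ 0.472 -0.158  0.095]
[200, 224, 19, 18, 269] min [0.405 0.136 0.018] max [0.456 0.186 0.072] topmean [0.431 0.163 0.065]
[354, 230, 61, 55, 835] min [ 0.294 -0.439  0.012] max [ 0.455 -0.272  0.055] topmean [ 0.365 -0.355  0.049]
[260, 334, 9, 11, 51] min [ 0.11  -0.021  0.012] max [0.139 0.003 0.019] topmean [ 0.125 -0.008  0.014]
[214, 337, 94, 47, 2803] min [-0.003 -0.137  0.012] max [0.131 0.134 0.292] topmean [ 0.097 -0.03   0.274]
[508, 349, 4, 10, 32] min [ 0.149 -0.603  0.204] max [ 0.168 -0.593  0.229] topmean [ 0.161 -0.594  0.224]
```

View pics/c1.png

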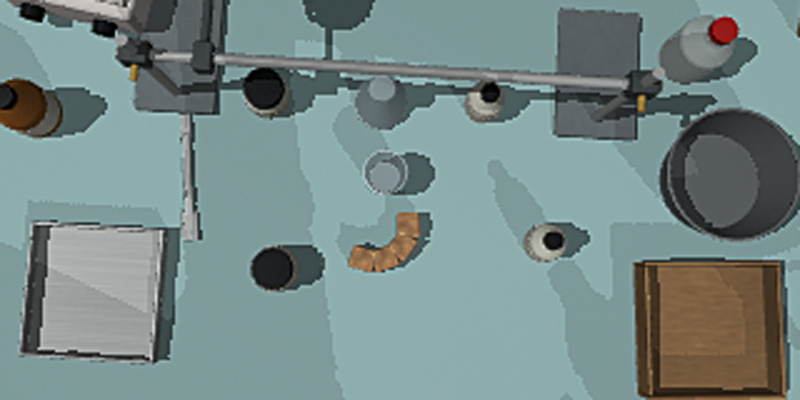

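```bash
python3 - <<'E'
from h import *
from scipy.optimize import least_squares
P={n:cloud(n,np.load(f"pics/{n}0.npy")) for n in("top","scene")}
for n in P: P[n]=P[n][np.load(f"pics/{n}0.npy")>0]
def near(Q,c,r,z0,z1): return Q[(np.hypot(*(Q[:,:2]-c).T)<r)&(Q[:,2]>z0)&(Q[:,2]<z1)]
# bar
for n in P:
    Q=P[n];Q=Q[(Q[:,0]>.55)&(Q[:,0]<.75)&(abs(Q[:,1])<.15)&(Q[:,2]>.205)&(Q[:,2]<.23)]
    print(n,"bar",len(Q),np.polyfit(Q[:,1],Q[:,0],1),Q[:,2].max())
    Q=P[n];Q=Q[(Q[:,0]>.5)&(Q[:,0]<.9)&(abs(Q[:,1])<.4)&(Q[:,2]>.008)&(Q[:,2]<.015)]
    for s in(1,-1):
        q=Q[(Q[:,1]*s>.18)&(Q[:,1]*s<.36)];print(" foot",len(q),np.percentile(q[:,:2],[1,50,99],axis=0).round(3).tolist())
g=lambda u,v,z:onplane("top",u,v,z)[:2]
O={"bot_free":(g(321.2,221.2,.096),.022,.054,.096,.011),"jar_free":(g(209.2,232,.066),.027,.033,.066,.02),
"jar_bar":(g(206,160.6,.066),.027,.033,.066,.02),"bot_bar":(g(295.6,161.8,.096),.022,.054,.096,.011)}
for k,(c,r,zb,h,rc) in O.items():
    print(k,"px",c.round(3))
    for n in P:
        t=near(P[n],c,.03,h-.006,h+.006);print("  ",n,"cap",len(t),(t.mean(0).round(3),((t.max(0)+t.min(0))/2).round(3)) if len(t) else "")
        b=near(P[n],c,r+.012,.008,zb-.003)
        if len(b)>15:
            s=least_squares(lambda p:np.hypot(b[:,0]-p[0],b[:,1]-p[1])-r,c,loss="soft_l1",f_scale=.002);print("   body",len(b),s.x.round(4),np.sqrt(np.mean(s.fun**2)).round(4))
q=near(P["top"],(.465,.035),.08,.024,.036)
s=least_squares(lambda p:np.maximum(0,np.hypot(q[:,0]-p[0],q[:,1]-p[1])-.055)+np.maximum(0,.028-np.hypot(q[:,0]-p[0],q[:,1]-p[1])),(.5,.06));
a=np.unwrap(np.arctan2(q[:,1]-s.x[1],q[:,0]-s.x[0])%(2*np.pi));print("cork ctr",s.x,s.cost,"ang",np.degrees(np.percentile(a,[1,50,99])),"mean",q.mean(0))
for nm,c in(("flask",(.66,.06)),("beaker",(.553,.034))):
    for n in P:
        t=near(P[n],c,.05,.05,.11);print(nm,n,len(t),np.percentile(t,[2,50,98],axis=0).round(3).tolist() if len(t) else "")
for nm,c,hh in(("tray",(.396,.377),.028),("carton",(.365,-.355),.05)):
    t=near(P["top"],c,.13,hh-.006,hh+.005)[:,:2].astype(np.float32);print(nm,cv2.minAreaRect(t))
E
```

```text
top bar 547 [0.03165565 0.63562804] 0.2261248044255993
 foot 1020 [[0.54, 0.201], [0.709, 0.293], [0.854, 0.343]]
 foot 1175 [[0.566, -0.346], [0.693, -0.227], [0.763, -0.181]]
scene bar 502 [0.03190558 0.64129466] 0.22685387443540564
 foot 1200 [[0.624, 0.191], [0.711, 0.288], [0.893, 0.343]]
 foot 1349 [[0.511, -0.349], [0.692, -0.234], [0.767, -0.181]]
bot_free px [ 0.471 -0.158]
   top cap 44 (array([ 0.472, -0.158,  0.095]), array([ 0.472, -0.159,  0.096]))
   body 39 [ 0.4723 -0.1586] 0.0004
   scene cap 35 (array([ 0.476, -0.159,  0.096]), array([ 0.475, -0.159,  0.096]))
   body 129 [ 0.4739 -0.1601] 0.0018
jar_free px [0.432 0.159]
   top cap 212 (array([0.432, 0.163, 0.065]), array([0.432, 0.163, 0.065]))
   scene cap 134 (array([0.436, 0.161, 0.066]), array([0.434, 0.161, 0.066]))
   body 33 [0.4331 0.1611] 0.003
jar_bar px [0.64  0.177]
   top cap 204 (array([0.643, 0.182, 0.065]), array([0.643, 0.182, 0.065]))
   body 30 [0.6437 0.1813] 0.0005
   scene cap 174 (array([0.647, 0.179, 0.066]), array([0.646, 0.18 , 0.066]))
   body 83 [0.6453 0.1803] 0.0014
bot_bar px [ 0.63
[... 251 characters left out ...]
 ctr [0.48661067 0.04530559] 2.3689253023388487e-07 ang [-217.16740372 -143.70160772  -65.82864557] mean [0.46198925 0.0269868  0.02893854]
flask top 138 [[0.625, 0.024, 0.051], [0.638, 0.042, 0.093], [0.655, 0.057, 0.099]]
flask scene 193 [[0.63, 0.024, 0.051], [0.652, 0.039, 0.078], [0.663, 0.055, 0.1]]
beaker top 77 [[0.522, 0.01, 0.051], [0.556, 0.034, 0.063], [0.573, 0.06, 0.067]]
beaker scene 150 [[0.523, 0.008, 0.051], [0.545, 0.034, 0.06], [0.578, 0.057, 0.068]]
tray ((0.39765363931655884, 0.37936168909072876), (0.16144169867038727, 0.16008663177490234), 88.2515640258789)
carton ((0.3939666450023651, -0.354378879070282), (0.19427508115768433, 0.16233596205711365), 1.8920800685882568)
```

>>> send_rows:
  series: [0,0,-0.13,6,9.8,0,-1,0,0,-0.26,9,14.8,0,-1,0,0,-0.26,12,19.7,0,-1,0,0,-0.26,15,24.6,0,-1,0,0,-0.26,18,29.6,0,-1,0,0,-0.26,21,34.5,0,-1,0,0,-0.26,24,39.4,0,-1,0,0,-0.26,27,44.4,0,-1]

```text
time: 1.1
tool_pos: [0.4338, -0.2233, 0.2135]
tcp_rot: [[1.0, -0.0, 0.0], [-0.0, -1.0, -0.0], [0.0, 0.0, -1.0]]
contact_force: [0.5, -0.7, -0.2]
gripper_width: 0.0938
finger_force: 0.0
```

>>> send_rows:
  series: [0,0,0,3,4.9,0,-1,0,0,0,3,4.9,-5,-1,0,0,0,3,4.9,-5,-1]

```text
time: 1.48
tool_pos: [0.4612, -0.1753, 0.1611]
tcp_rot: [[1.0, 0.001, -0.005], [0.001, -1.0, 0.002], [-0.005, -0.002, -1.0]]
contact_force: [0.5, -0.3, -0.3]
gripper_width: 0.0938
finger_force: 0.0
```

```bash
python3 - <<'E'
from h import *
o=get_obs();c=camera_info("wrist");p=-c["R"].T@c["t"]
print(o["time"],o["tool_pos"],o["tcp_rot"].round(3).tolist(),o["joint_positions"].round(2),"cam in tool",o["tcp_rot"].T@(p-o["tool_pos"]))
im,d=capture("wrist");cv2.imwrite("pics/w1.png",cv2.cvtColor(im,cv2.COLOR_RGB2BGR))
E
```

```text
1.475 [ 0.46117905 -0.17526181  0.16106809] [[1.0, 0.001, -0.005], [0.001, -1.0, 0.002], [-0.005, -0.002, -1.0]] [ 0.43  0.2  -0.22  2.04  0.05  0.91 -1.39] cam in tool [ 0.0834321   0.00060356 -0.17179963]
```

View pics/w1.png

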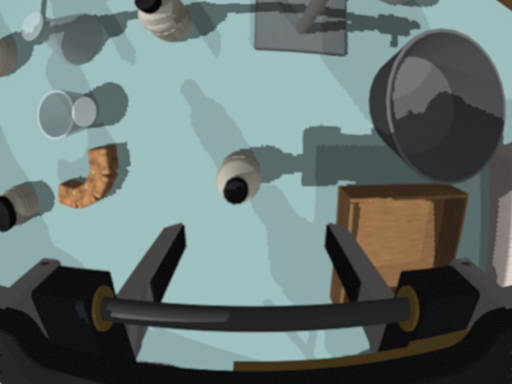

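>>> send_rows:
  series: [0,0,0,0,0,0,-1,0,0,0,0,0,-5,-1,0,0,0,0,0,-9,-1,0,0,0,0,0,-13,-1,0,0,0,0,0,-13.9,-1,0,0,0,0,0,-13.9,-1,0,0,0,0,0,-13.9,1,0,0,0,0,0,-13.9,1]

```text
time: 2.52
tool_pos: [0.464, -0.1765, 0.0258]
tcp_rot: [[1.0, -0.0, 0.002], [-0.0, -1.0, -0.001], [0.002, 0.001, -1.0]]
contact_force: [-0.0, 0.8, 0.7]
gripper_width: 0.0773
finger_force: 0.5
```

>>> send_rows:
  series: [0,0,0,0,0,0,1,0,0,0,0,0,0,1,0,0,0,0,0,0,1,0,0,0,0,0,0,1]

```text
time: 3.02
tool_pos: [0.4632, -0.1762, 0.0245]
tcp_rot: [[1.0, -0.0, 0.0], [-0.0, -1.0, 0.0], [0.0, -0.0, -1.0]]
contact_force: [-0.3, 0.7, 1.6]
gripper_width: 0.0421
finger_force: 29.4
```

>>> send_rows:
  series: [0,0,0,0,0,0,-0.5,0,0,0,0,0,0,-0.5,0,0,0,0,0,0,-0.5]

```text
time: 3.4
tool_pos: [0.4632, -0.1762, 0.0244]
tcp_rot: [[1.0, -0.0, 0.0], [-0.0, -1.0, 0.0], [0.0, -0.0, -1.0]]
contact_force: [-0.8, -0.5, 0.4]
gripper_width: 0.0679
finger_force: 0.0
```

```bash
cat >> h.py <<'E'
from scipy.optimize import least_squares
def find(c,r,z0,z1,n="scene",h=None):
    im,d=capture(n);P=cloud(n,d)[d>0]
    b=P[(np.hypot(*(P[:,:2]-c).T)<r+.02)&(P[:,2]>z0)&(P[:,2]<z1)]
    s=least_squares(lambda p:np.hypot(b[:,0]-p[0],b[:,1]-p[1])-r,c,loss="soft_l1",f_scale=.002)
    o=get_obs();print(len(b),s.x.round(4),"tool",o["tool_pos"].round(4),"w",o["gripper_width"])
    if h:
        t=P[(np.hypot(*(P[:,:2]-s.x).T)<.03)&(abs(P[:,2]-h)<.008)];print("cap",len(t),t.mean(0).round(4) if len(t) else "")
    cv2.imwrite("pics/last.png",cv2.cvtColor(im,cv2.COLOR_RGB2BGR))
E
python3 -c "
from h import *
find((.473,-.168),.022,.008,.05,h=.096)"
```

```text
147 [ 0.4751 -0.1758] tool [ 0.4632 -0.1762  0.0244] w 0.06923803795937036
cap 42 [ 0.4787 -0.1765  0.0953]
```

>>> send_rows:
  series: [0,0,0,1.1,0,0,-0.5,0,0,0,1.1,0,0,-0.5,0,0,0,1.1,0,0,1,0,0,0,1.1,0,0,1,0,0,0,1.1,0,0,1,0,0,0,1.1,0,0,1,0,0,0,1.1,0,4,1,0,0,0,1.1,0,8,1]

```text
time: 4.45
tool_pos: [0.4737, -0.176, 0.1051]
tcp_rot: [[1.0, -0.0, -0.001], [-0.0, -1.0, 0.001], [-0.001, -0.001, -1.0]]
contact_force: [0.3, -0.2, -1.3]
gripper_width: 0.0433
finger_force: 30.0
```

>>> send_rows:
  series: [0,0,0,-1.2,-3.6,0,1,0,0,0,-2.5,-7.2,0,1,0,0,0,-3.8,-11,0,1,0,0,0,-5,-14.5,0,1,0,0,0,-6.2,-17.9,0,1,0,0,0,-6.2,-17.9,0,1,0,0,0,-6.2,-17.9,-4,1,0,0,0,-6.2,-17.9,-4,1]

```text
time: 5.45
tool_pos: [0.411, -0.3533, 0.0626]
tcp_rot: [[1.0, 0.001, -0.004], [0.001, -1.0, 0.003], [-0.004, -0.003, -1.0]]
contact_force: [-0.1, 0.2, -1.3]
gripper_width: 0.0434
finger_force: 30.0
```

```bash
python3 - <<'E'
from h import *
find((.412,-.355),.022,.055,.08,h=.14)
for n in("top","scene"):
    im,d=capture(n);P=cloud(n,d)[d>0]
    t=P[(abs(P[:,2]-.05)<.004)&(P[:,0]>.27)&(P[:,0]<.48)&(P[:,1]>-.46)&(P[:,1]<-.25)]
    print(n,np.percentile(t[:,:2],[1,50,99],axis=0).round(3).tolist())
E
```

```text
121 [ 0.4123 -0.3539] tool [ 0.4119 -0.3539  0.064 ] w 0.04371441435000134
cap 32 [ 0.4144 -0.3606  0.1363]
top [[0.295, -0.437], [0.322, -0.313], [0.455, -0.275]]
scene [[0.298, -0.437], [0.422, -0.323], [0.459, -0.275]]
```

View pics/last.png

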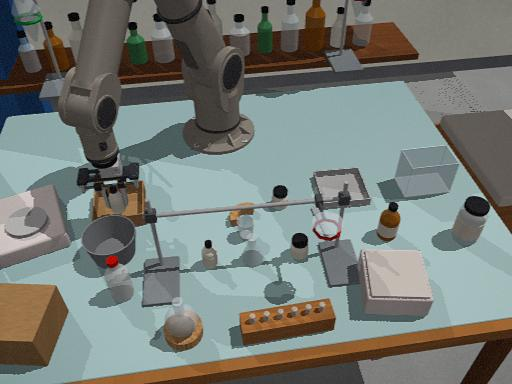

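>>> send_rows:
  series: [0,0,0,0,0,-2.5,1,0,0,0,0,0,-3.4,1,0,0,0,0,0,-3.4,1,0,0,0,0,0,-3.4,-0.4,0,0,0,0,0,-3.4,-0.4,0,0,0,0,0,-3.4,-0.4,0,0,0,0,0,2,-0.4,0,0,0,0,0,8,-0.4]

```text
time: 6.6
tool_pos: [0.4117, -0.3547, 0.1454]
tcp_rot: [[1.0, -0.0, -0.001], [-0.0, -1.0, 0.001], [-0.001, -0.001, -1.0]]
contact_force: [0.6, -0.5, -0.3]
gripper_width: 0.0656
finger_force: 0.0
```

>>> send_rows:
  series: [0,0,0,0,0,5,-0.4,0,0,0.17,0,0,6,-0.4,0,0,0.34,1,5,6,-0.4,0,0,0.51,2,10,6,-0.4,0,0,0.68,3,15,6,-0.4,0,0,0.85,4,19,6,-0.4,0,0,1.02,5,23,6,-0.4,0,0,1.19,6,26,6,-0.4]

```text
time: 7.6
tool_pos: [0.4724, -0.0935, 0.2048]
tcp_rot: [[0.366, 0.931, 0.0], [0.931, -0.366, -0.0], [-0.0, 0.001, -1.0]]
contact_force: [0.5, 0.0, 0.8]
gripper_width: 0.0657
finger_force: 0.0
```

>>> send_rows:
  series: [0,0,0.18,0,0,0,-0.4,0,0,0.36,0,0,0,-0.4,0,0,0.54,0,0,0,-0.4,0,0,0.72,0,0,0,-0.4,0,0,0.9,0,0,0,-0.4,0,0,1.08,0,0,0,-0.4,0,0,1.26,0,0,0,-0.4,0,0,1.43,0,0,0,-0.4]

```text
time: 8.6
tool_pos: [0.4722, -0.0952, 0.2046]
tcp_rot: [[-0.87, 0.494, 0.0], [0.494, 0.87, -0.0], [-0.0, -0.0, -1.0]]
contact_force: [-0.6, 0.1, 0.1]
gripper_width: 0.066
finger_force: 0.0
```

```bash
python3 -c "
from h import *
find((.412,-.355),.022,.05,.058,h=.101)
o=get_obs();print(o['tcp_rot'].round(3).tolist(),o['joint_positions'].round(2))"
```

```text
34 [ 0.4142 -0.3556] tool [ 0.4722 -0.0952  0.2046] w 0.066059673685259
cap 39 [ 0.4166 -0.3556  0.1001]
[[-0.874, 0.486, 0.0], [0.486, 0.874, -0.0], [-0.0, -0.0, -1.0]] [ 0.63  0.17 -0.62  2.01  0.11  1.    1.02]
```

>>> send_rows:
  series: [0,0,0.17,0,0.5,0,-0.4,0,0,0.34,0,1.1,0,-0.4,0,0,0.505,0,1.1,0,-0.4,0,0,0.505,0,1.1,0,-0.4]

```text
time: 9.15
tool_pos: [0.4722, -0.0842, 0.2046]
tcp_rot: [[-1.0, 0.02, 0.0], [0.02, 1.0, -0.0], [-0.0, -0.0, -1.0]]
contact_force: [0.4, -0.6, -0.4]
gripper_width: 0.0658
finger_force: 0.0
```

>>> send_rows:
  series: [0,-0.15,0,1,0,0,-0.4,0,-0.3,0,2,0,-2,-0.4,0,-0.45,0,3,0,-4,-0.4,0,-0.61,0,4.5,0,-7,-0.4,0,-0.61,0,4.5,0,-7,-0.4,0,-0.61,0,4.5,0,-7,-0.4]

```text
time: 9.9
tool_pos: [0.5031, -0.1149, 0.1351]
tcp_rot: [[-0.876, 0.062, 0.479], [0.023, 0.996, -0.086], [-0.482, -0.064, -0.874]]
contact_force: [-0.5, -0.1, -1.1]
gripper_width: 0.0657
finger_force: 0.0
```

```bash
python3 -c "
from h import *
find((.642,-.084),.022,.008,.05,h=.096)
o=get_obs();print(o['tcp_rot'].round(3).tolist(),o['joint_positions'].round(2))"
```

```text
138 [ 0.6424 -0.0853] tool [ 0.503  -0.1152  0.1345] w 0.06608590592418638
cap 48 [ 0.6458 -0.0851  0.0953]
[[-0.875, 0.06, 0.48], [0.021, 0.996, -0.086], [-0.484, -0.065, -0.873]] [ 1.    0.15 -0.97  2.38  0.83  0.24  0.82]
```

```bash
cat > kin.py <<'E'
import numpy as np,itertools
from scipy.optimize import least_squares
from scipy.spatial.transform import Rotation as R
D=[([1.162,.427,.074,1.607,-.034,1.111,-.067],(.173,-.652,.213),[[.966,.257,0],[.257,-.966,.001],[0,-.001,-1]]),
([.43,.2,-.22,2.04,.05,.91,-1.39],(.4612,-.1753,.1611),[[1,.001,-.005],[.001,-1,.002],[-.005,-.002,-1]]),
([.63,.17,-.62,2.01,.11,1.,1.02],(.4722,-.0952,.2046),[[-.874,.486,0],[.486,.874,0],[0,0,-1]]),
([1.,.15,-.97,2.38,.83,.24,.82],(.503,-.1152,.1345),[[-.875,.06,.48],[.021,.996,-.086],[-.484,-.065,-.873]])]
def fk(q,p,s):
    h,L1,L2,Lt,o1,o7=p
    A=R.from_euler('z',s[0]*q[0]+o1)*R.from_euler('y',q[1]);A2=A*R.from_euler('z',s[1]*q[2])*R.from_euler('y',q[3])
    A3=A2*R.from_euler('z',s[2]*q[4])*R.from_euler('y',q[5])
    T=A3*R.from_euler('z',s[3]*q[6]+o7)
    ez=np.array([0,0,1.]);e=A.apply(ez);w=A2.apply(ez)
    return np.array([0,0,h])+L1*e+L2*w+Lt*A3.apply(ez),T.as_matrix(),h*ez+L1*e+L2*w
def fit():
    best=None
    for s in itertools.product((1,-1),repeat=4):
        for o1,o7 in itertools.product((0,np.pi/2,np.pi,-np.pi/2),repeat=2):
            f=lambda p:np.concatenate([np.r_[fk(q,p,s)[0]-t,.2*(fk(q,p,s)[1]-np.array(M)).ravel()] for q,t,M in D])
            r=least_squares(f,[.3,.4,.4,.3,o1,o7],max_nfev=30)
            if best is None or r.cost<best[0]: best=(r.cost,r.x,s,r.fun)
    return best
if __name__=="__main__":
    b=fit();print(b[0],b[1].round(4),b[2],np.abs(b[3]).max())
E
python3 kin.py
```

```text
0.0002654513166990371 [ 0.217   0.5903  0.4816  0.3331 -0.1053  1.4662] (-1, -1, -1, -1) 0.010155242814414406
```

```bash
cat > ik.py <<'E'
from kin import *
b=fit();p,s=b[1],b[2]
lo=np.array([-2.85,-.5,-1.23,.21,-1.02,.16,-2.73]);hi=np.array([2.85,2.14,1.37,2.46,4.16,2.05,2.73]);m=np.array([.1,.1,.1,.06,.1,.08,.1])
def pose(yaw,tau,flip):
    M=np.array([[1,0,0],[0,-1,0],[0,0,-1.]])
    if flip: M=np.diag([-1,1,-1.])
    return R.from_euler('z',yaw).as_matrix()@R.from_euler('y',-tau).as_matrix()@M
rng=np.random.default_rng(0)
def ik(t,M,n=25):
    out=[]
    for k in range(n):
        q0=lo+m+(hi-lo-2*m)*rng.random(7)
        r=least_squares(lambda q:np.r_[(fk(q,p,s)[0]-t)*5,(fk(q,p,s)[1]-M).ravel()],q0,bounds=(lo+m,hi-m),max_nfev=80)
        if r.cost<1e-5: out.append(r.x)
    return out
E
cat > t.py <<'E'
from ik import *
for nm,g in(("bot_in",(.642,-.084,.035)),("bot_out",(.52,-.084,.08)),("jar_in",(.645,.181,.028)),("jar_out",(.52,.181,.07)),("carton",(.338,-.355,.04)),("tray",(.4,.38,.03))):
  for fl in(0,1):
    for tau in(.5,.7,.9,1.1):
      l=""
      for yaw in(-.5,0,.5):
        M=pose(yaw,tau,fl);S=ik(np.array(g)+.011*M[:,2],M,14)
        l+=f" yaw{yaw}:{len(S)}"+(f" j5 {sorted(set(np.round([x[4] for x in S],1)))}" if S else "")
      print(nm,"flip",fl,"tau",tau,l)
E
time timeout 500 python3 t.py
```

```text
bot_in flip 0 tau 0.5  yaw-0.5:0 yaw0:0 yaw0.5:7 j5 [np.float64(-0.9), np.float64(-0.8), np.float64(0.8), np.float64(1.2)]
bot_in flip 0 tau 0.7  yaw-0.5:9 j5 [np.float64(2.0), np.float64(2.4), np.float64(2.7), np.float64(3.8)] yaw0:7 j5 [np.float64(2.6), np.float64(3.0), np.float64(3.3), np.float64(3.7), np.float64(3.8), np.float64(4.0), np.float64(4.1)] yaw0.5:0
bot_in flip 0 tau 0.9  yaw-0.5:5 j5 [np.float64(2.2), np.float64(2.3), np.float64(2.4), np.float64(3.7)] yaw0:0 yaw0.5:5 j5 [np.float64(3.9), np.float64(4.1)]
bot_in flip 0 tau 1.1  yaw-0.5:0 yaw0:0 yaw0.5:8 j5 [np.float64(4.0), np.float64(4.1)]
bot_in flip 1 tau 0.5  yaw-0.5:8 j5 [np.float64(1.4), np.float64(1.5), np.float64(1.6)] yaw0:5 j5 [np.float64(1.6), np.float64(1.7)] yaw0.5:4 j5 [np.float64(1.0), np.float64(1.2)]
bot_in flip 1 tau 0.7  yaw-0.5:8 j5 [np.float64(2.0), np.float64(2.1), np.float64(2.2), np.float64(2.3)] yaw0:8 j5 [np.float64(2.4), np.float64(2.5), np.float64(2.7), np.float64(2.9), np.float64(3.7), np.float64(3.8), np.float64(3.9)] yaw0.5:0
bot_in flip 1 tau 0.9  yaw-0.5:10 j5 [np.float64(2.3), np.float
[... 5571 characters left out ...]
64(1.3)] yaw0:10 j5 [np.float64(0.9), np.float64(1.4), np.float64(1.5)] yaw0.5:8 j5 [np.float64(1.8), np.float64(2.0)]
tray flip 1 tau 0.7  yaw-0.5:11 j5 [np.float64(0.5), np.float64(0.7), np.float64(0.8), np.float64(1.0), np.float64(1.1), np.float64(1.2), np.float64(1.3), np.float64(1.4)] yaw0:11 j5 [np.float64(1.7)] yaw0.5:0
tray flip 1 tau 0.9  yaw-0.5:11 j5 [np.float64(0.8), np.float64(1.0), np.float64(1.2), np.float64(1.3), np.float64(1.4), np.float64(1.5)] yaw0:12 j5 [np.float64(1.8)] yaw0.5:0
tray flip 1 tau 1.1  yaw-0.5:9 j5 [np.float64(0.6), np.float64(0.7), np.float64(1.0), np.float64(1.1), np.float64(1.2), np.float64(1.3)] yaw0:0 yaw0.5:0
real	1m55.259s
user	1m54.726s
sys	0m0.030s
```

```bash
cat > dl.py <<'E'
import sys;from plant import get_obs
from scipy.spatial.transform import Rotation as R
import numpy as np
def pose(yaw,tau,flip=1):
    M=np.diag([-1,1,-1.]) if flip else np.diag([1,-1,-1.])
    return R.from_euler('z',yaw).as_matrix()@R.from_euler('y',-tau).as_matrix()@M
def delta(g,yaw,tau,flip=1):
    o=get_obs();M=pose(yaw,tau,flip);t=np.array(g)+.011*M[:,2]
    rv=R.from_matrix(M@np.array(o["tcp_rot"]).T).as_rotvec()
    print("t",round(o["time"],2),"rot",rv.round(3),"shift cm",((t-o["tool_pos"])*100).round(2),"q",o["joint_positions"].round(2),"w",round(o["gripper_width"],4))
if __name__=="__main__": a=list(map(float,sys.argv[1:]));delta(a[:3],a[3],a[4])
E
python3 dl.py .54 -.084 .12 0 .52
```

```text
t 9.95 rot [ 0.065 -0.016  0.061] shift cm [ 4.24  3.12 -2.4 ] q [ 1.    0.15 -0.97  2.38  0.83  0.24  0.82] w 0.0661
```

>>> send_rows:
  series: [0.06,-0.016,0.06,4.2,3.1,-2.4,-0.4,0.06,-0.016,0.06,4.2,3.1,-2.4,-0.4,0.06,-0.016,0.06,4.2,3.1,-2.4,-0.4,0.06,-0.016,0.06,4.2,3.1,-2.4,-0.4,0.06,-0.016,0.06,4.2,3.1,-2.4,-0.4,0.06,-0.016,0.06,4.2,3.1,-2.4,-0.4]

```text
time: 10.7
tool_pos: [0.5449, -0.0843, 0.1116]
tcp_rot: [[-0.869, -0.003, 0.495], [-0.006, 1.0, -0.005], [-0.495, -0.007, -0.869]]
contact_force: [-0.4, 0.1, -0.6]
gripper_width: 0.066
finger_force: 0.0
```

```bash
python3 dl.py .54 -.084 .12 0 .52
```

```text
t 10.7 rot [ 0.007 -0.002 -0.003] shift cm [ 0.06  0.03 -0.11] q [ 0.84  0.27 -0.86  2.33  1.04  0.21  0.64] w 0.066
```

>>> send_rows:
  series: [0,0,0,0,0,-4,-0.4,0,0,0,0,0,-8.6,-0.4,0,0,0,0,0,-8.6,-0.4,0,0,0,2.5,0,-8.6,-0.4,0,0,0,5,0,-8.6,-0.4,0,0,0,5,0,-8.6,-0.4,0,0,0,5,0,-8.6,-0.4]

```text
time: 11.58
tool_pos: [0.5944, -0.0838, 0.0252]
tcp_rot: [[-0.869, -0.004, 0.494], [-0.006, 1.0, -0.004], [-0.494, -0.007, -0.869]]
contact_force: [0.6, 0.2, -0.2]
gripper_width: 0.0655
finger_force: 0.0
```

```bash
python3 dl.py .642 -.0845 .035 0 .52; python3 -c "
from h import *
find((.642,-.084),.022,.008,.05,h=.096)"
```

```text
t 11.57 rot [ 0.007 -0.003 -0.004] shift cm [ 5.31 -0.07  0.03] q [ 0.66  0.52 -0.72  2.28  1.85  0.3  -0.11] w 0.0655
138 [ 0.6423 -0.0851] tool [ 0.5942 -0.0839  0.0252] w 0.065859376792804
cap 47 [ 0.645  -0.0852  0.0947]
```

View pics/last.png

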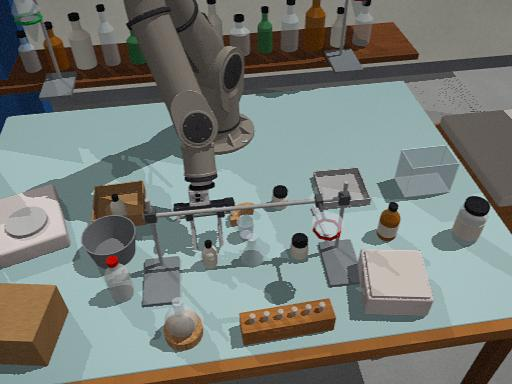

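>>> send_rows:
  series: [0,0,0,2,0,0,-0.4,0,0,0,4,0,0,-0.4,0,0,0,5.3,0,0,-0.4,0,0,0,5.3,0,0,-0.4,0,0,0,5.3,0,0,1,0,0,0,5.3,0,0,1,0,0,0,5.3,0,0,1,0,0,0,5.3,0,0,1]

```text
time: 12.62
tool_pos: [0.6477, -0.0839, 0.0251]
tcp_rot: [[-0.869, -0.004, 0.494], [-0.006, 1.0, -0.004], [-0.494, -0.007, -0.869]]
contact_force: [-1.3, 0.4, 1.0]
gripper_width: 0.0438
finger_force: 30.0
```

>>> send_rows:
  series: [0,0,0,0,0,0,1,0,0,0,0,0,1,1,0,0,0,0,0,3,1,0,0,0,-3,0,3,1,0,0,0,-6,0,3,1,0,0,0,-9,0,3,1,0,0,0,-12,0,4,1,0,0,0,-12,0,4,1]

```text
time: 13.62
tool_pos: [0.5263, -0.0842, 0.0653]
tcp_rot: [[-0.869, -0.003, 0.494], [-0.007, 1.0, -0.005], [-0.494, -0.007, -0.869]]
contact_force: [-0.2, -0.8, -1.9]
gripper_width: 0.0436
finger_force: 30.0
```

```bash
python3 dl.py .52 -.0845 .075 0 .52; python3 -c "
from h import *
find((.52,-.084),.022,.05,.08,h=.136)"
```

```text
t 13.62 rot [ 0.007 -0.003 -0.003] shift cm [-0.08 -0.03  0.02] q [ 0.72  0.33 -0.73  2.4   1.76  0.19 -0.07] w 0.0436
139 [ 0.5219 -0.0852] tool [ 0.5277 -0.0842  0.0655] w 0.04347591560738416
cap 43 [ 0.5233 -0.0857  0.1351]
```

```bash
cat > tr.py <<'E'
from ik import *
from plant import get_obs
o=get_obs();q0=np.array(o["joint_positions"])
def trace(wps,q,y0,t0,n=12):
    pts=[];g0=wps[0];worst=0
    for a,c in zip(wps[:-1],wps[1:]):
        for k in range(1,n+1):
            w=np.array(a)+(np.array(c)-np.array(a))*k/n
            M=pose(w[3],w[4],1);t=w[:3]+.011*M[:,2]
            r=least_squares(lambda x:np.r_[(fk(x,p,s)[0]-t)*5,(fk(x,p,s)[1]-M).ravel(),.01*(x-q)],np.clip(q,lo+.011,hi-.011),bounds=(lo+.01,hi-.01))
            e=np.linalg.norm(fk(r.x,p,s)[0]-t)+np.abs(fk(r.x,p,s)[1]-M).max()*.1
            worst=max(worst,e);q=r.x
        pts.append((round(worst,4),q.round(2).tolist()))
    return pts
if __name__=="__main__":
    for yc in(.3,.5,.8,1.1):
        print(yc,trace([(.52,-.0845,.075,0,.52),(.52,-.15,.14,yc/2,.52),(.45,-.3,.14,yc,.52),(.336,-.355,.13,yc,.52),(.336,-.355,.042,yc,.52)],q0,0,.52))
E
python3 tr.py
```

```text
0.3 [(np.float64(0.0), [1.34, 0.39, -1.22, 2.3, 0.53, 0.26, 1.48]), (np.float64(0.0), [1.69, 0.52, -1.22, 2.19, 0.12, 0.46, 2.37]), (np.float64(0.0018), [1.98, 0.52, -1.22, 2.23, -0.01, 0.55, 2.72]), (np.float64(0.0018), [1.81, 0.65, -1.02, 2.29, 0.1, 0.35, 2.71])]
0.5 [(np.float64(0.0), [1.36, 0.42, -1.22, 2.28, 0.36, 0.28, 1.76]), (np.float64(0.0), [1.68, 0.58, -1.22, 2.13, 0.12, 0.58, 2.56]), (np.float64(0.0142), [1.91, 0.6, -1.22, 2.15, 0.14, 0.68, 2.72]), (np.float64(0.0142), [1.85, 0.74, -1.11, 2.22, 0.28, 0.5, 2.71])]
0.8 [(np.float64(0.0), [1.38, 0.46, -1.22, 2.25, 0.2, 0.34, 2.07]), (np.float64(0.0085), [1.61, 0.68, -1.22, 2.02, 0.2, 0.78, 2.72]), (np.float64(0.0366), [1.78, 0.7, -1.22, 2.05, 0.3, 0.87, 2.72]), (np.float64(0.0366), [1.83, 0.89, -1.22, 2.13, 0.49, 0.74, 2.72])]
1.1 [(np.float64(0.0001), [1.39, 0.5, -1.22, 2.21, 0.13, 0.42, 2.3]), (np.float64(0.0356), [1.48, 0.76, -1.22, 1.92, 0.35, 0.98, 2.72]), (np.float64(0.0635), [1.65, 0.76, -1.22, 1.98, 0.43, 1.03, 2.72]), (np.float64(0.0635), [1.71, 0.92, -1.22, 2.08, 0.62, 0.88, 2.72])]
```

>>> send_rows:
  series: [0,0,0,0,-1.5,-1,1,0,0,0,0,-3.5,-2,1,0,0,0,0,-3.5,-3.3,1,0,0,0,0,-3.5,-3.9,1,0,0,0,0,-3.5,-3.9,1,0,0,0,0,-3.5,-3.9,-0.5,0,0,0,0,-3.5,-3.9,-0.5,0,0,0,0,-3.5,-3.9,-0.5]

```text
time: 14.68
tool_pos: [0.5282, -0.1188, 0.0265]
tcp_rot: [[-0.869, -0.004, 0.495], [-0.007, 1.0, -0.004], [-0.495, -0.007, -0.869]]
contact_force: [-0.1, 0.6, -0.1]
gripper_width: 0.069
finger_force: 0.0
```

>>> send_rows:
  series: [0,0.13,0,-0.2,0,0,-0.5,0,0.26,0,-0.3,0,0,-0.5,0,0.39,0,-0.4,0,0,-0.5,0,0.52,0,-0.55,0,-0.1,-0.5,0,0.52,0,-0.55,0,-0.1,-0.5,0,0.52,0,-0.55,0,-0.1,-0.5]

```text
time: 15.42
tool_pos: [0.5232, -0.1167, 0.0266]
tcp_rot: [[-1.0, -0.009, -0.006], [-0.009, 1.0, -0.0], [0.006, -0.0, -1.0]]
contact_force: [0.0, -0.5, -1.4]
gripper_width: 0.0704
finger_force: 0.0
```

```bash
python3 dl.py .5205 -.12 .035 0 0; python3 -c "
from h import *
find((.52,-.12),.022,.008,.05,h=.096)"
```

```text
t 15.43 rot [ 0.    -0.006 -0.009] shift cm [-0.27 -0.33 -0.26] q [ 0.75  0.59 -0.82  2.02  0.61  0.8   1.15] w 0.0704
154 [ 0.525  -0.1296] tool [ 0.5247 -0.1179  0.0264] w 0.07085396752575036
cap 35 [ 0.532  -0.1278  0.0942]
```

>>> send_rows:
  series: [0,0,0,0,-1.1,0,-0.5,0,0,0,0,-1.1,0,-0.5,0,0,0,0,-1.1,0,-0.5]

```text
time: 15.85
tool_pos: [0.5217, -0.1301, 0.0252]
tcp_rot: [[-1.0, -0.006, -0.002], [-0.006, 1.0, -0.005], [0.002, -0.005, -1.0]]
contact_force: [-0.2, -0.6, -0.0]
gripper_width: 0.0707
finger_force: 0.0
```

```bash
python3 -c "
from h import *
find((.524,-.12),.022,.008,.03,h=.096)
find((.524,-.12),.022,.03,.052,h=.096)"
```

```text
72 [ 0.5236 -0.1319] tool [ 0.5219 -0.1298  0.0253] w 0.07081563417734364
cap 23 [ 0.5316 -0.1335  0.0944]
95 [ 0.5244 -0.1298] tool [ 0.5221 -0.1297  0.0253] w 0.07075522977886634
cap 25 [ 0.5314 -0.1336  0.0939]
```

>>> send_rows:
  series: [0,0,0,0,0,0,1,0,0,0,0,0,0,1,0,0,0,0,0,0,1,0,0,0,0,0,0,1,0,0,0,0,0,0,1,0,0,0,0,0,4,1,0,0,0,0,0,9,1,0,0,0,0,0,9,1]

```text
time: 16.95
tool_pos: [0.5243, -0.1299, 0.1181]
tcp_rot: [[-1.0, -0.006, 0.002], [-0.006, 1.0, -0.005], [-0.002, -0.005, -1.0]]
contact_force: [0.6, -0.2, -1.6]
gripper_width: 0.0435
finger_force: 30.0
```

```bash
python3 dl.py .336 -.355 .125 0 0; python3 -c "
from h import *
find((.523,-.13),.022,.095,.115,h=.186)
find((.523,-.13),.022,.115,.14,h=.186)"
```

```text
t 16.95 rot [ 0.005  0.002 -0.006] shift cm [-18.83 -22.51  -0.41] q [ 0.86  0.47 -0.92  1.96  0.47  0.94  1.28] w 0.0435
54 [ 0.5256 -0.1313] tool [ 0.5231 -0.1302  0.1162] w 0.043509087424942715
cap 69 [ 0.5298 -0.1343  0.1862]
75 [ 0.5263 -0.1315] tool [ 0.5223 -0.1302  0.115 ] w 0.04350489491298777
cap 57 [ 0.5297 -0.1339  0.1859]
```

>>> send_rows:
  series: [0,0,0,-3,-3.8,2,1,0,0,0,-6,-7.5,3,1,0,0,0,-9,-11,3,1,0,0,0,-12,-15,3,1,0,0,0,-15,-18.5,3,1,0,0,0,-18.6,-22.5,3,1,0,0,0,-18.6,-22.5,3,1,0,0,0,-18.6,-22.5,3,1]

```text
time: 18.05
tool_pos: [0.3362, -0.3541, 0.1442]
tcp_rot: [[-1.0, -0.006, -0.003], [-0.006, 1.0, -0.002], [0.003, -0.002, -1.0]]
contact_force: [0.7, 0.1, -1.5]
gripper_width: 0.0432
finger_force: 30.0
```

```bash
python3 dl.py .336 -.355 .0415 0 0
```

```text
t 18.05 rot [ 0.002 -0.003 -0.006] shift cm [ -0.02  -0.09 -11.37] q [ 1.48  0.33 -0.93  2.04  0.34  0.93  1.94] w 0.0432
```

>>> send_rows:
  series: [0,0,0,0,0,-5,1,0,0,0,0,0,-10,1,0,0,0,0,0,-11.3,1,0,0,0,0,0,-11.3,1,0,0,0,0,0,-11.3,-0.4,0,0,0,0,0,-11.3,-0.4,0,0,0,0,0,-11.3,-0.4,0,0,0,0,0,-6,-0.4]

```text
time: 19.05
tool_pos: [0.3352, -0.3535, 0.0839]
tcp_rot: [[-1.0, -0.007, -0.005], [-0.007, 1.0, 0.0], [0.005, 0.0, -1.0]]
contact_force: [0.2, -1.7, 0.6]
gripper_width: 0.0658
finger_force: 0.0
```

>>> send_rows:
  series: [0,0,0,0,0,6,-0.4,0,0,0,0,0,12,-0.4,0,0,0,3,6,12,-0.4,0,0,0,6,11,12,-1,0,0,0,9,16,12,-1,0,0,0,11,22,12,-1,0,0,0,12,28,12,-1,0,0,0,12,34,12,-1]

```text
time: 20.05
tool_pos: [0.4568, -0.0127, 0.2055]
tcp_rot: [[-1.0, -0.006, -0.002], [-0.006, 1.0, -0.004], [0.002, -0.004, -1.0]]
contact_force: [0.8, 0.2, 0.4]
gripper_width: 0.094
finger_force: 0.0
```

```bash
python3 dl.py .4325 .162 .03 0 0;  python3 -c "
from h import *
find((.336,-.355),.022,.05,.06,h=.101)
find((.413,-.355),.022,.05,.06,h=.101)"
```

```text
t 20.05 rot [ 0.004 -0.002 -0.006] shift cm [ -2.43  17.47 -18.65] q [ 0.93  0.22 -1.14  2.03  0.24  1.03  1.24] w 0.094
33 [ 0.3355 -0.3539] tool [ 0.4562 -0.0051  0.2061] w 0.09425882668994559
cap 38 [ 0.342  -0.3539  0.0995]
39 [ 0.4139 -0.3572] tool [ 0.4564 -0.0086  0.206 ] w 0.09413711460765627
cap 39 [ 0.4158 -0.3553  0.0995]
```

>>> send_rows:
  series: [0,0,0,0,5,0,-1,0,0,0,0,10,0,-1,0,0,0,-1,14,-2,-1,0,0,0,-2.4,17,-5,-1,0,0,0,-2.4,17,-10,-1,0,0,0,-2.4,17,-10,-1,0,0,0,-2.4,17,-10,-1]

```text
time: 21.02
tool_pos: [0.4331, 0.1554, 0.1066]
tcp_rot: [[-1.0, -0.006, -0.002], [-0.006, 1.0, -0.003], [0.002, -0.003, -1.0]]
contact_force: [0.4, -0.5, 1.0]
gripper_width: 0.0939
finger_force: 0.0
```

```bash
python3 dl.py .4325 .162 .024 0 0;  python3 -c "
from h import *
find((.4325,.162),.027,.008,.03,h=.066)"
```

```text
t 21.02 rot [ 0.003 -0.002 -0.006] shift cm [-0.06  0.66 -9.36] q [ 0.42  0.4  -1.06  2.13  0.46  0.87  0.66] w 0.0939
28 [0.4333 0.1621] tool [0.4335 0.1553 0.1069] w 0.09408153234379862
cap 143 [0.4377 0.1607 0.0663]
```

>>> send_rows:
  series: [0,0,0,0,0.65,-2,-1,0,0,0,0,0.65,-6,-1,0,0,0,0,0.65,-9.3,-1,0,0,0,0,0.65,-9.3,-1,0,0,0,0,0.65,-9.3,1,0,0,0,0,0.65,-9.3,1,0,0,0,0,0.65,-9.3,1,0,0,0,0,0.65,-9.3,1]

```text
time: 22.08
tool_pos: [0.4327, 0.1617, 0.0126]
tcp_rot: [[-1.0, -0.006, -0.002], [-0.006, 1.0, -0.004], [0.002, -0.004, -1.0]]
contact_force: [0.1, 0.4, -0.0]
gripper_width: 0.0577
finger_force: 0.0
```

>>> send_rows:
  series: [0,0,0,0,0,0,1,0,0,0,0,0,0,1,0,0,0,0,0,3,1,0,0,0,0,0,6,1,0,0,0,0,0,6,1,0,0,0,0,0,6,1]

```text
time: 22.82
tool_pos: [0.4323, 0.1613, 0.0716]
tcp_rot: [[-1.0, -0.006, -0.003], [-0.006, 1.0, -0.004], [0.003, -0.004, -1.0]]
contact_force: [-0.4, -0.4, -2.0]
gripper_width: 0.0534
finger_force: 30.0
```

```bash
python3 dl.py .434 .379 .084 0 0;  python3 -c "
from h import *
find((.4325,.162),.027,.06,.095,h=.126)"
```

```text
t 22.82 rot [ 0.004 -0.003 -0.006] shift cm [ 0.17 21.77  0.14] q [ 0.35  0.45 -1.01  2.15  0.54  0.82  0.58] w 0.0534
174 [0.4325 0.1597] tool [0.432  0.1614 0.0714] w 0.05329996358179884
cap 152 [0.4366 0.1587 0.1251]
```

>>> send_rows:
  series: [0,0,0,0.1,5,0,1,0,0,0,0.2,10,0,1,0,0,0,0.4,15,0,1,0,0,0,0.4,19,0,1,0,0,0,0.4,21.7,0,1,0,0,0,0.4,21.7,0,1,0,0,0,0.4,21.7,-2,1,0,0,0,0.4,21.7,-2,1]

```text
time: 23.88
tool_pos: [0.4359, 0.3766, 0.0498]
tcp_rot: [[-1.0, -0.006, -0.005], [-0.006, 1.0, -0.007], [0.005, -0.007, -1.0]]
contact_force: [-0.1, -0.6, -0.9]
gripper_width: 0.0534
finger_force: 30.0
```

```bash
python3 dl.py .436 .379 .0285 0 0;  python3 -c "
from h import *
find((.436,.379),.027,.04,.075,h=.105)"
```

```text
t 23.88 rot [ 0.007 -0.005 -0.006] shift cm [ 0.01  0.24 -3.23] q [-0.13  0.64 -0.91  1.91  0.64  0.92  0.21] w 0.0534
121 [0.4371 0.3747] tool [0.4361 0.3772 0.0508] w 0.0531455219517385
cap 133 [0.439  0.3759 0.1032]
```

>>> send_rows:
  series: [0,0,0,0,0,-2,1,0,0,0,0,0,-3.3,1,0,0,0,0,0,-3.3,1,0,0,0,0,0,-3.3,-0.5,0,0,0,0,0,-3.3,-0.5,0,0,0,0,0,-3.3,-0.5,0,0,0,0,0,1,-0.5,0,0,0,0,0,7,-0.5]

```text
time: 24.92
tool_pos: [0.4358, 0.3782, 0.1226]
tcp_rot: [[-1.0, -0.007, -0.005], [-0.007, 1.0, -0.005], [0.005, -0.005, -1.0]]
contact_force: [1.0, -0.0, 1.2]
gripper_width: 0.0703
finger_force: 0.0
```

>>> send_rows:
  series: [0,0,0,0,0,4,-0.5,0,0,0,2,-4,7,-0.5,0,0,0,4,-8,7,-0.5,0,0,0,6,-12,7,-0.5,0,0,0,7.5,-16,7,-0.5,0,0,0,9,-19,7,-0.5,0,0,0,9,-19,7,-0.5,0,0,0,9,-19,7,-0.5]

```text
time: 25.92
tool_pos: [0.5262, 0.1893, 0.1924]
tcp_rot: [[-1.0, -0.007, -0.002], [-0.007, 1.0, -0.003], [0.002, -0.003, -1.0]]
contact_force: [-0.3, 0.7, -0.4]
gripper_width: 0.0704
finger_force: 0.0
```

```bash
python3 dl.py .55 .181 .11 0 .52;  python3 -c "
from h import *
find((.436,.378),.027,.01,.035,h=.07)
find((.645,.181),.027,.008,.03,h=.066)"
python3 - <<'E'
from tr import *
for y in (-.2,0,.15): print(y,trace([(.526,.188,.21,0,0),(.55,.181,.11,y,.52),(.55,.181,.028,y,.52),(.645,.181,.028,y,.52),(.645,.181,.06,y,.52),(.52,.181,.07,y,.52),(.45,.3,.08,y,.52),(.36,.379,.07,y,.52),(.36,.379,.035,y,.52)],q0,0,0))
E
```

```text
t 25.93 rot [ 0.005 -0.522 -0.006] shift cm [ 2.92 -0.83 -9.19] q [ 0.36  0.44 -1.04  1.84  0.43  1.11  0.74] w 0.0704
36 [0.4555 0.3736] tool [0.526  0.1897 0.1924] w 0.07027349966653271
cap 72 [0.4448 0.3744 0.0699]
89 [0.6454 0.181 ] tool [0.526  0.1898 0.1924] w 0.07046085317322898
cap 191 [0.649  0.1794 0.0658]
-0.2 [(np.float64(0.0), [-0.07, 0.35, -0.65, 2.24, 1.26, 0.58, -0.35]), (np.float64(0.0), [-0.15, 0.51, -0.57, 2.28, 1.62, 0.59, -0.73]), (np.float64(0.0), [-0.1, 0.59, -0.54, 2.1, 1.52, 0.57, -0.49]), (np.float64(0.0), [-0.07, 0.54, -0.58, 2.09, 1.4, 0.58, -0.38]), (np.float64(0.0), [-0.13, 0.39, -0.61, 2.32, 1.45, 0.57, -0.6]), (np.float64(0.0), [-0.37, 0.42, -0.72, 2.27, 1.29, 0.77, -0.72]), (np.float64(0.0), [-0.6, 0.48, -0.77, 2.24, 1.22, 0.92, -0.9]), (np.float64(0.0), [-0.64, 0.55, -0.73, 2.26, 1.31, 0.91, -1.01])]
0 [(np.float64(0.0), [0.01, 0.33, -0.66, 2.27, 1.32, 0.44, -0.18]), (np.float64(0.0), [-0.05, 0.5, -0.61, 2.32, 1.79, 0.5, -0.65]), (np.float64(0.0), [-0.04, 0.58, -0.55, 2.14, 1.63, 0.45, -0.38]), (np.float64(0.0), [-0.01, 0.52, -0.58, 2.12, 1.48, 0.45, -0.23]), (np.float64(0.0), [-0.05, 0.37, -0.62, 2.35, 1.6, 0.45, -0.51]), (np.float64(0.0), [-0.3, 0.39, -0.74, 2.32, 1.4, 0.65, -0.61]), (np.float64(0.0), [-0.55, 0.45, -0.8, 2.3, 1.33, 0.82, -0.81]), (np.float64(0.0), [-0.59, 0.53, -0.76, 2.32, 1.45, 0.83, -0.93])]
0.15 [(np.float64(0.0), [0.07, 0.31, -0.66, 2.29, 1.32, 0.33, -0.02]), (np.float64(0.0), [0.03, 0.51, -0.65, 2.34, 1.91, 0.43, -0.58]), (np.float64(0.0), [0.01, 0.57, -0.55, 2.15, 1.71, 0.36, -0.29]), (np.float64(0.0), [0.03, 0.51, -0.58, 2.13, 1.5, 0.35, -0.09]), (np.float64(0.0), [0.01, 0.36, -0.63, 2.37, 1.71, 0.35, -0.43]), (np.float64(0.0), [-0.24, 0.38, -0.75, 2.35, 1.49, 0.56, -0.53]), (np.float64(0.0), [-0.49, 0.43, -0.82, 2.34, 1.42, 0.74, -0.73]), (np.float64(0.0), [-0.54, 0.51, -0.78, 2.36, 1.56, 0.76, -0.87])]
```

>>> send_rows:
  series: [0,-0.13,0,0.7,-0.8,-2,-0.5,0,-0.26,0,1.4,-0.8,-4,-0.5,0,-0.39,0,2.1,-0.8,-6,-0.5,0.005,-0.522,-0.006,2.9,-0.8,-8,-0.5,0.005,-0.522,-0.006,2.9,-0.8,-9.2,-0.5,0.005,-0.522,-0.006,2.9,-0.8,-9.2,-0.5,0.005,-0.522,-0.006,2.9,-0.8,-9.2,-0.5]

```text
time: 26.9
tool_pos: [0.5557, 0.1816, 0.1009]
tcp_rot: [[-0.868, -0.0, 0.496], [-0.0, 1.0, 0.0], [-0.496, -0.0, -0.868]]
contact_force: [0.1, -0.5, 0.4]
gripper_width: 0.0706
finger_force: 0.0
```

```bash
python3 dl.py .645 .181 .026 0 .52
```

```text
t 26.9 rot [ 0.    -0.001 -0.   ] shift cm [ 9.48 -0.06 -8.45] q [ 0.06  0.33 -0.74  2.26  1.29  0.53 -0.16] w 0.0706
```

>>> send_rows:
  series: [0,0,0,0,0,-4,-0.5,0,0,0,0,0,-8.4,-0.5,0,0,0,0,0,-8.4,-0.5,0,0,0,3,0,-8.4,-0.5,0,0,0,6,0,-8.4,-0.5,0,0,0,8,0,-8.4,-0.5,0,0,0,9.5,0,-8.4,-0.5,0,0,0,9.5,0,-8.4,-0.5]

```text
time: 27.9
tool_pos: [0.6523, 0.1807, 0.019]
tcp_rot: [[-0.867, 0.002, 0.498], [0.003, 1.0, -0.0], [-0.498, 0.001, -0.867]]
contact_force: [-0.2, -0.2, 0.3]
gripper_width: 0.0707
finger_force: 0.0
```

>>> send_rows:
  series: [0,0,0,0,0,0,-0.5,0,0,0,0,0,0,1,0,0,0,0,0,0,1,0,0,0,0,0,0,1,0,0,0,0,0,0,1,0,0,0,0,0,0,1]

```text
time: 28.65
tool_pos: [0.6502, 0.1809, 0.0163]
tcp_rot: [[-0.868, 0.0, 0.496], [0.0, 1.0, -0.0], [-0.496, -0.0, -0.868]]
contact_force: [-4.1, -0.7, 7.5]
gripper_width: 0.0529
finger_force: 30.0
```

```bash
python3 dl.py .645 .181 .026 0 .52;  python3 -c "
from h import *
find((.645,.181),.027,.008,.03,h=.066)"
```

```text
t 28.65 rot [ 0.    -0.001  0.   ] shift cm [0.02 0.01 0.01] q [-0.01  0.59 -0.59  2.12  1.58  0.53 -0.3 ] w 0.0529
118 [0.6464 0.1792] tool [0.6502 0.181  0.0163] w 0.053184858926940234
cap 191 [0.6486 0.1786 0.0658]
```

>>> send_rows:
  series: [0,0,0,0,0,1,1,0,0,0,0,0,3,1,0,0,0,-3,0,3,1,0,0,0,-6,0,3,1,0,0,0,-9,0,3,1,0,0,0,-13,0,4,1,0,0,0,-13,0,6,1,0,0,0,-13,0,6,1]

```text
time: 29.7
tool_pos: [0.5209, 0.1811, 0.0774]
tcp_rot: [[-0.867, 0.0, 0.498], [0.0, 1.0, -0.0], [-0.498, 0.0, -0.867]]
contact_force: [-0.5, 0.8, -1.1]
gripper_width: 0.0529
finger_force: 30.0
```

```bash
python3 dl.py .361 .377 .09 0 .52;  python3 -c "
from h import *
find((.515,.181),.027,.065,.095,h=.126)"
```

```text
t 29.7 rot [-0.     0.001  0.   ] shift cm [-15.44  19.59   0.3 ] q [-0.03  0.33 -0.69  2.34  1.42  0.52 -0.36] w 0.0529
127 [0.5166 0.1792] tool [0.5208 0.1808 0.0766] w 0.05290322192510617
cap 176 [0.5201 0.1785 0.1263]
```

>>> send_rows:
  series: [0,0,0,-4,2,1,1,0,0,0,-8,4,1,1,0,0,0,-12,7,1,1,0,0,0,-15.4,10,1,1,0,0,0,-15.4,14,1,1,0,0,0,-15.4,18,1,1,0,0,0,-15.4,19.6,1,1,0,0,0,-15.4,19.6,1,1]

```text
time: 30.75
tool_pos: [0.3662, 0.3771, 0.0852]
tcp_rot: [[-0.869, 0.0, 0.495], [0.0, 1.0, -0.0], [-0.495, -0.0, -0.869]]
contact_force: [0.3, -1.0, -1.1]
gripper_width: 0.0531
finger_force: 30.0
```

```bash
python3 dl.py .361 .377 .031 0 .52;  python3 -c "
from h import *
find((.361,.377),.027,.075,.105,h=.136)
find((.44,.377),.027,.03,.038,h=.07)"
```

```text
t 30.75 rot [ 0.    -0.002  0.   ] shift cm [ 0.03 -0.01 -6.37] q [-0.46  0.43 -0.92  2.26  1.2   0.92 -0.67] w 0.0531
155 [0.3622 0.3753] tool [0.3663 0.376  0.0853] w 0.05279043090631358
cap 134 [0.3655 0.3745 0.1349]
9 [0.4363 0.3773] tool [0.3665 0.3754 0.0855] w 0.05250565271431346
cap 99 [0.437  0.3757 0.0699]
```

>>> send_rows:
  series: [0,0,0,0,0,-3,1,0,0,0,0,0,-5.5,1,0,0,0,0,0,-6.5,1,0,0,0,0,0,-6.5,1,0,0,0,0,0,-6.5,-0.5,0,0,0,0,0,-6.5,-0.5,0,0,0,0,0,-6.5,-0.5,0,0,0,0,0,-3,-0.5]

```text
time: 31.85
tool_pos: [0.3658, 0.3758, 0.0549]
tcp_rot: [[-0.87, 0.001, 0.494], [-0.001, 1.0, -0.003], [-0.494, -0.003, -0.869]]
contact_force: [-0.0, -0.2, 0.7]
gripper_width: 0.0705
finger_force: 0.0
```

>>> send_rows:
  series: [0,0,0,0,0,6,-0.5,0,0,0,0,0,12,-0.5,0,0,0,4,-4,12,-0.5,0,0,0,8,-8,12,-0.5,0,0,0,10,-12,12,-0.5,0,0,0,12,-16,12,-0.5,0,0,0,12,-16,12,-0.5,0,0,0,12,-16,12,-0.5]

```text
time: 32.85
tool_pos: [0.4864, 0.2171, 0.1765]
tcp_rot: [[-0.868, 0.001, 0.497], [0.001, 1.0, -0.0], [-0.497, 0.0, -0.868]]
contact_force: [-1.1, 0.4, -0.2]
gripper_width: 0.0706
finger_force: 0.0
```

```bash
python3 - <<'E'
from h import *
im,d=capture("top");cv2.imwrite("pics/top9.png",cv2.cvtColor(im,cv2.COLOR_RGB2BGR));P=cloud("top",d)
b=P[(d>0)&(P[...,0]>.3)&(P[...,0]<.49)&(P[...,1]>.29)&(P[...,1]<.47)&(abs(P[...,2]-.07)<.006)]
for lo,hi in((.3,.397),(.397,.49)):
    t=b[(b[:,0]>lo)&(b[:,0]<hi)];print("jar",len(t),t.mean(0).round(3))
q=P[(d>0)&(np.hypot(P[...,0]-.465,P[...,1]-.035)<.08)&(P[...,2]>.024)&(P[...,2]<.036)]
f=lambda p:np.maximum(0,np.hypot(q[:,0]-p[0],q[:,1]-p[1])-.055)+np.maximum(0,.028-np.hypot(q[:,0]-p[0],q[:,1]-p[1]))
s=least_squares(f,(.487,.045)).x
a=np.degrees(np.arctan2(q[:,1]-s[1],q[:,0]-s[0]))%360;print("cork",len(q),s,np.percentile(a,[1,50,99]))
th=np.radians((np.percentile(a,1)+np.percentile(a,99))/2);print("mid",s+.0415*np.array([np.cos(th),np.sin(th)]))
E
python3 dl.py .454 .020 .12 0 0
```

```text
jar 204 [0.362 0.376 0.069]
jar 146 [0.434 0.384 0.069]
cork 329 [0.48752739 0.04394411] [139.91803439 214.52395283 293.33431334]
mid [0.45422177 0.01918556]
t 32.9 rot [-0.    0.52 -0.  ] shift cm [ -3.22 -19.77  -6.74] q [ 0.06  0.11 -0.86  2.28  0.89  0.59  0.08] w 0.0709
```

View pics/top9.png

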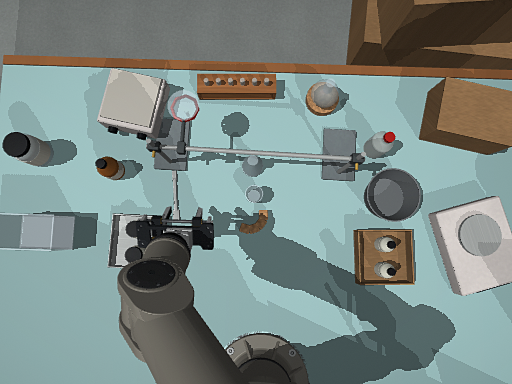

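```bash
python3 dl.py .454 .0195 .12 -.93 0
```

```text
t 32.9 rot [ 0.241  0.481 -0.909] shift cm [ -3.22 -19.82  -6.74] q [ 0.06  0.11 -0.86  2.28  0.89  0.59  0.08] w 0.0709
```

>>> send_rows:
  series: [0.04,0.08,-0.15,0,-4,0,-0.2,0.08,0.16,-0.3,0,-8,-1,-0.2,0.12,0.24,-0.45,-1,-12,-2,-0.2,0.16,0.32,-0.6,-2,-16,-4,-0.2,0.2,0.4,-0.76,-3.2,-19.8,-6,-0.2,0.241,0.481,-0.909,-3.2,-19.8,-6.7,-0.2,0.241,0.481,-0.909,-3.2,-19.8,-6.7,-0.2,0.241,0.481,-0.909,-3.2,-19.8,-6.7,-0.2]

```text
time: 33.9
tool_pos: [0.4543, 0.02, 0.1092]
tcp_rot: [[-0.601, 0.799, 0.001], [0.799, 0.601, -0.001], [-0.001, -0.0, -1.0]]
contact_force: [-0.3, -0.5, 1.4]
gripper_width: 0.0561
finger_force: 0.0
```

```bash
python3 dl.py .4542 .0193 .021 -.93 0
```

```text
t 33.9 rot [ 0.001  0.001 -0.004] shift cm [-0.01 -0.07 -9.92] q [ 0.41  0.27 -0.67  2.15  0.23  0.79  0.24] w 0.0561
```

>>> send_rows:
  series: [0,0,0,0,0,-4,-0.2,0,0,0,0,0,-8,-0.2,0,0,0,0,0,-9.8,-0.2,0,0,0,0,0,-9.8,-0.2,0,0,0,0,0,-9.8,1,0,0,0,0,0,-9.8,1,0,0,0,0,0,-9.8,1,0,0,0,0,0,-9.8,1]

```text
time: 34.9
tool_pos: [0.4549, 0.0186, 0.0118]
tcp_rot: [[-0.597, 0.802, 0.0], [0.802, 0.597, -0.001], [-0.001, -0.0, -1.0]]
contact_force: [-2.2, -1.0, 10.8]
gripper_width: 0.0297
finger_force: 28.1
```

>>> send_rows:
  series: [0,0,0,0,0,0,1,0,0,0,0,0,0,1,0,0,0,0,0,5,1,0,0,0,0,0,10,1,0,0,0,0,0,13,1,0,0,0,0,0,13,1]

```text
time: 35.65
tool_pos: [0.4558, 0.0186, 0.1433]
tcp_rot: [[-0.596, 0.803, 0.004], [0.803, 0.596, -0.001], [-0.003, 0.002, -1.0]]
contact_force: [-0.1, -0.1, -0.2]
gripper_width: 0.0294
finger_force: 27.9
```

```bash
python3 - <<'E'
from h import *
im,d=capture("top");P=cloud("top",d)[d>0]
b=P[(P[:,0]>.46)&(P[:,0]<.65)&(P[:,1]>-.47)&(P[:,1]<-.27)&(abs(P[:,2]-.085)<.006)]
f=least_squares(lambda p:np.hypot(b[:,0]-p[0],b[:,1]-p[1])-.076,(.556,-.369),loss="soft_l1",f_scale=.002);print("pot",len(b),f.x)
im,d=capture("scene");P=cloud("scene",d)[d>0];q=P[(np.hypot(P[:,0]-.454,P[:,1]-.02)<.07)&(P[:,2]>.12)&(P[:,2]<.165)];print("held",len(q),np.percentile(q,[2,98],axis=0))
E
python3 dl.py .556 -.369 .152 -.93 0
```

```text
pot 293 [ 0.55506715 -0.36569305]
held 333 [[ 0.4410907  -0.01145471  0.13359702]
 [ 0.50708268  0.07067721  0.16404694]]
t 35.75 rot [ 0.001 -0.     0.001] shift cm [ 10.17 -38.74   0.  ] q [ 0.45  0.22 -0.7   2.12  0.19  0.86  0.28] w 0.0294
```

>>> send_rows:
  series: [0,0,0,1,-5,0,1,0,0,0,2,-10,0,1,0,0,0,3.5,-15,0,1,0,0,0,5,-20,0,1,0,0,0,6,-25,0,1,0,0,0,7,-30,0,1,0,0,0,8,-35,0,1,0,0,0,9.2,-39.1,0,1]

```text
time: 36.75
tool_pos: [0.5457, -0.374, 0.139]
tcp_rot: [[-0.596, 0.803, -0.003], [0.803, 0.596, 0.0], [0.002, -0.002, -1.0]]
contact_force: [0.6, 1.4, 0.0]
gripper_width: 0.0295
finger_force: 27.9
```

>>> send_rows:
  series: [0,0,0,0,0,0,1,0,0,0,0,0,0,1]

```text
time: 37.0
tool_pos: [0.546, -0.3712, 0.1395]
tcp_rot: [[-0.597, 0.802, -0.003], [0.802, 0.598, 0.001], [0.002, -0.001, -1.0]]
contact_force: [0.5, -0.7, 0.1]
gripper_width: 0.0293
finger_force: 27.9
```

```bash
python3 dl.py .547 -.373 .037 -.93 0; python3 -c "
from h import *
find((.36,.376),.027,.01,.03,h=.07)"
```

```text
t 37.0 rot [-0.001 -0.003  0.   ] shift cm [  0.1   -0.18 -11.35] q [ 0.85  0.52 -0.48  1.68  0.27  1.02  0.92] w 0.0293
57 [0.3542 0.3653] tool [ 0.5463 -0.3708  0.14  ] w 0.029129725281150085
cap 99 [0.3629 0.3703 0.0702]
```

View pics/last.png

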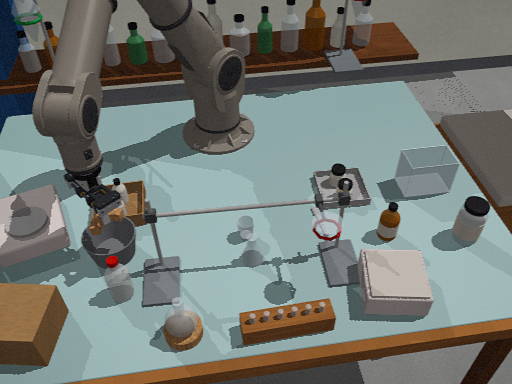

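>>> send_rows:
  series: [0,0,0,0,0,-4,1,0,0,0,0,0,-8,1,0,0,0,0,0,-11.2,1,0,0,0,0,0,-11.4,1,0,0,0,0,0,-11.4,1,0,0,0,0,0,-11.4,0,0,0,0,0,0,-11.4,0,0,0,0,0,0,-11.4,0]

```text
time: 38.05
tool_pos: [0.5466, -0.3724, 0.0277]
tcp_rot: [[-0.597, 0.802, -0.0], [0.802, 0.597, -0.001], [-0.001, -0.001, -1.0]]
contact_force: [0.2, 0.2, 0.0]
gripper_width: 0.0469
finger_force: 0.0
```

>>> send_rows:
  series: [0,0,0,0,0,5,0,0,0,0,0,0,11,0,0,0,0,0,0,18,0,0,0,0,-4,6,20,0,0,0,0,-7,12,20,0,0,0,0,-8,18,20,0,0,0,0,-8,22,20,0,0,0,0,-8,22,20,0]

```text
time: 39.05
tool_pos: [0.4664, -0.1486, 0.2281]
tcp_rot: [[-0.601, 0.799, 0.0], [0.799, 0.601, -0.002], [-0.002, -0.001, -1.0]]
contact_force: [0.5, 0.1, -0.1]
gripper_width: 0.0469
finger_force: 0.0
```

```bash
python3 - <<'E'
from h import *
im,d=capture("top");cv2.imwrite("pics/top10.png",cv2.cvtColor(im,cv2.COLOR_RGB2BGR));print(get_obs()["time"],get_obs()["tool_pos"])
E
```

```text
39.1 [ 0.46654411 -0.1508859   0.22785526]
```

View pics/top10.png

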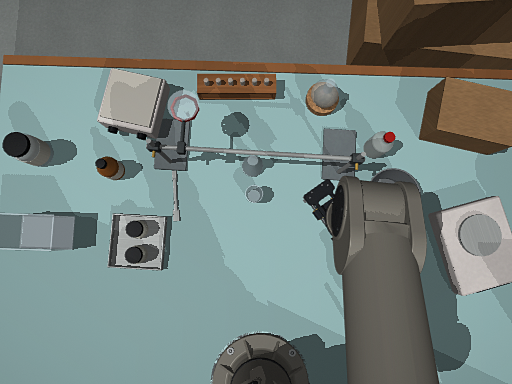

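```bash
python3 - <<'E'
from h import *
im,d=capture("scene");P=cloud("scene",d)
m=(d>0)&(np.hypot(P[...,0]-.555,P[...,1]+.367)<.065)&(P[...,2]<.07)
c=im[m].astype(int);k=c[:,0]-c[:,2]>40;print(m.sum(),k.sum(),np.percentile(P[m][k],[2,50,98],axis=0).round(3) if k.sum() else "")
for c,h in(((.336,-.355),.101),((.413,-.355),.101)):
    t=P[(d>0)&(np.hypot(P[...,0]-c[0],P[...,1]-c[1])<.03)&(abs(P[...,2]-h)<.008)];print(len(t),t.mean(0).round(3))
finish_job()
E
```

```text
970 301 [[ 0.531 -0.398  0.011]
 [ 0.553 -0.362  0.034]
 [ 0.583 -0.32   0.041]]
36 [ 0.342 -0.354  0.1  ]
39 [ 0.417 -0.355  0.101]
the job is handed in; nothing more can be done
```

I handed the job in at about 39 s: the last pictures and depth readings show both bottles upright in the carton, both jars upright in the tray and the cork in the pot. The bar and its stands, the flask, beaker, spatula and the other two bottles look unmoved.

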